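# Clear up after a broken tube rack

## Robot

A 6-joint arm with a two-finger parallel gripper is mounted at the origin on the work surface. World frame = base frame: x ahead of the robot, y to its left, z up, the work surface at z = 0. Lengths are in m, angles in rad, forces in N, time in s.
With the tool pointing down it reaches from about 0.3 to 0.85 m from the base axis. Payload 4.2 kg.
Tool frame: the origin (TCP) lies at the very end of the fingers, on their centre line; the grasp point (between the pads) lies manip.pinch_z behind it (manip.pinch_z is the distance from the TCP to the grasp point, in m); z points along the fingers, y is the direction in which the jaws open and shut (so a half turn about z gives the same grasp; the last joint's range is limited). The gripper opens to 91 mm and grips with 3 to 60 N. Pads are 32 mm wide; open, the fingers measure 118 mm over their backs; the gripper's body (76 mm by 178 mm) begins 60 mm behind the grasp point.
Start: joints at [-1.163, 0.32, 1.565, -0, 1.257, -0.02], TCP at [0.239, -0.523, 0.214] pointing down, gripper open.
Joint ranges: [-3.11, 3.11], [-0.84, 2.01], [0.21, 2.61], [-1.34, 4.49], [0.05, 2.63], [-2.56, 2.56]. Speed limits (rad/s): [2.57, 2.57, 3.14, 3.14, 3.14, 3.14].

## Interface

Orientations are given as a 3x3 rotation matrix whose columns are the frame's x, y, z axes.
In Python, from bench import manip gives the robot as it stands.
- The arm moves only by the tool play_rows, never from a script. Its argument "series" is text: rows parted by semicolons, each of 7 numbers parted by spaces: the turn, a rotation vector about the tool's x, y, z in rad, then the shift along the tool's x, y, z in cm, then the opening, from 0 (shut) to 1 (fully open). A call has 1 to 10 rows; each row shifts and turns the commanded pose from where the row before left it, along the tool's axes as they then stand; what a row does not reach is not made up. A row lasts 1/10 s, in which the tool goes at most 50 mm and 8.59 degrees, less where a joint would pass 70% of its speed; a pose out of reach is approached as far as the arm can. A call with a gripper value outside its range is refused whole. The fingers move at their own pace and stop on an object; "squeeze" is the grip in N (left out, the last holds). Time passes only in rows, so rows that do not move let the fingers close. It gives the time, the measured TCP pose, the force and the opening at its end, in the units of the state.
- manip.state(): the state, without advancing time (a new reading comes with each control period).
- manip.get_image(name): name is "scene" or "side" or "wrist"; returns a dict with "img" (384x512x3 uint8, blue, green, red), "z_map" (384x512 float32, m along the optical axis (not along the pixel's ray), 0 where there is no reading), "K" (3x3 intrinsics, pixels), "cam_to_world" (4x4, takes a point from camera to world coordinates); the wrist camera has in their place "T_tool_cam" (4x4, takes a point from camera to tool coordinates, whose origin is the TCP and whose axes are the flange's). Camera axes: x right, y down, z forward; pixel columns grow to the right and rows downward; lengths in m; the calibration is good to about 2 mm. The wrist camera is an equidistant fisheye: a pixel r from the principal point sees the ray r / f radians off the axis. A picture is of the moment at which its call begins: read the wrist's pose just before it.
- manip.job_done(): hands the job in, once; it reports no verdict.
The state is a dict: "time": time; "joints": joint angles; "qd": joint speeds; "joint_efforts": joint torques, N m; "position": TCP position; "tcp_rot": TCP orientation; "ft_force": force on the tool from outside, world axes, zero at the start; "ft_torque": the same for the moment, N m; "width": opening from 0.0 (shut) to 1.0 (fully open).
Only numpy, scipy, OpenCV 4.12 (cv2) and the standard library are available. Lean on these libraries where they do the work, as an engineer would, in place of code of your own. Each camera call takes 0.05 s, during which the arm holds its last target. There are 200 camera calls.

## Task

A tube rack has broken on the sampling plate: first stand every sample tube left on the plate upright and fully down in the bores of the new rack. Then take the scraper from its dock, wipe all the loose chips off the plate over its open lip into the trough (they are sharp, so never touch them with the fingers), and finally stand the scraper back in its dock on its rubber foot. Do not disturb the jar, cup and bottle standing around.

Things in the scene. Friction and masses are not known exactly. Their poses are not given: they have to be found in the camera images.
- tray: Aluminium wiping plate with catch trough, one fixed unit. Origin on the table under the plate's middle; x points along the plate to the trough (roughly away from the robot), y across, z up. Plate 240 mm long (x -120 to 120) and 220 mm wide, top 60 mm above the table. Rims 6 mm thick stand 22 mm above the plate at its back (x = -120) and both sides; the edge at x = 120 is open.
- lip (a point): Middle of the plate's open edge, on its top; axes as the tray's. The trough lies beyond it: inside 95 mm along x, 220 mm across, floor 54 mm below the lip (6 mm above the table), outer walls rising 22 mm above the lip. The plate, lip and trough are 220 mm wide between the rims.
- rack: Beige plastic tube rack, fixed, 250 x 70 x 60 mm (x, y, z), left or right of the tray. Origin at the centre of its underside. Four square bores 36 x 36 mm, upright, open at the top, at x = -93, -31, +31, +93 mm, y = 0; bore floor 8 mm above the table. All are empty at the start.
- dock: Shallow grey open box on the table, fixed, on the other side from the rack: the scraper's home. 155 x 56 mm outside, 22 mm high, walls and floor 5 mm thick (inside 145 x 46 mm). Origin at the centre of its underside, x along its length.
- scraper: Scraper block standing in the dock, 120 to 200 g. Origin at the centre of its underside, x along the blade, z up. Rubber foot 130 x 30 x 12 mm (x, y, z), white block 130 x 22 mm from z = 12 to 42 mm, black grip 90 x 26 mm (26 mm across y) from z = 42 to 92 mm. Either face may push.
- tube1: Frosted sample tube with grey cap standing on the plate near its back rim, flat foot; 30 mm diameter, 110 mm tall (cap 33 mm diameter, top 18 mm), 50 to 100 g. Origin at the centre of its underside, z along the tube. May be absent (3 or 4 tubes are there).
- tube2: Frosted sample tube with grey cap standing on the plate near its back rim, flat foot; 30 mm diameter, 110 mm tall (cap 33 mm diameter, top 18 mm), 50 to 100 g. Origin at the centre of its underside, z along the tube. May be absent (3 or 4 tubes are there).
- tube3: Frosted sample tube with grey cap standing on the plate near its back rim, flat foot; 30 mm diameter, 110 mm tall (cap 33 mm diameter, top 18 mm), 50 to 100 g. Origin at the centre of its underside, z along the tube. May be absent (3 or 4 tubes are there).
- tube4: Frosted sample tube with grey cap standing on the plate near its back rim, flat foot; 30 mm diameter, 110 mm tall (cap 33 mm diameter, top 18 mm), 50 to 100 g. Origin at the centre of its underside, z along the tube. May be absent (3 or 4 tubes are there).
- chip1: Loose beige chip of broken lattice rack, 40 x 30 x 12 mm (x, y, z), 20 g, lying on the front two thirds of the plate. Origin at the centre of its underside. May be absent (4 or 5 chips are there).
- chip2: Loose beige chip of broken lattice rack, 40 x 30 x 12 mm (x, y, z), 20 g, lying on the front two thirds of the plate. Origin at the centre of its underside. May be absent (4 or 5 chips are there).
- chip3: Loose beige chip of broken lattice rack, 40 x 30 x 12 mm (x, y, z), 20 g, lying on the front two thirds of the plate. Origin at the centre of its underside. May be absent (4 or 5 chips are there).
- chip4: Loose beige chip of broken lattice rack, 40 x 30 x 12 mm (x, y, z), 20 g, lying on the front two thirds of the plate. Origin at the centre of its underside. May be absent (4 or 5 chips are there).
- chip5: Loose beige chip of broken lattice rack, 40 x 30 x 12 mm (x, y, z), 20 g, lying on the front two thirds of the plate. Origin at the centre of its underside. May be absent (4 or 5 chips are there).
- jar: Bystander: jar with blue cap, 64 mm diameter, 80 mm tall; origin under its centre.
- beaker: Bystander: white cup, 70 mm diameter, 90 mm tall; origin under its centre.
- spray: Bystander: white bottle with green cap, 60 mm diameter, 150 mm tall; origin under its centre.

How it is judged:
On the way, in this order (a step that is already met when the one before it is completed fails the run):
1. all tubes stand upright, fully down in the rack's bores (x of tube1 in the frame of rack between -0.105 and 0.105 m and y of tube1 in the frame of rack between -0.012 and 0.012 m and z of each of tube1, tube2, tube3, tube4 in the frame of rack below 0.02 m and angle between each of tube1, tube2, tube3, tube4's own z axis and vertical below 0.2 rad and x of tube2 in the frame of rack between -0.105 and 0.105 m and y of tube2 in the frame of rack between -0.012 and 0.012 m and x of tube3 in the frame of rack between -0.105 and 0.105 m and y of tube3 in the frame of rack between -0.012 and 0.012 m and x of tube4 in the frame of rack between -0.105 and 0.105 m and y of tube4 in the frame of rack between -0.012 and 0.012 m), for 0.2 s.
2. the scraper is held down on (within 15 mm of) the plate (y of scraper in the frame of tray between -0.11 and 0.11 m and x of scraper in the frame of tray between -0.12 and 0.12 m and z of scraper in the frame of tray below 0.075 m and contact force between the fingers and scraper above 0.5 N), for 0.1 s.
3. all chips lie in the trough (x of chip1 in the frame of tray between 0.12 and 0.215 m and z of each of chip1, chip2, chip3, chip4, chip5 in the frame of tray below 0.055 m and y of chip1 in the frame of tray between -0.11 and 0.11 m and x of chip2 in the frame of tray between 0.12 and 0.215 m and y of chip2 in the frame of tray between -0.11 and 0.11 m and x of chip3 in the frame of tray between 0.12 and 0.215 m and y of chip3 in the frame of tray between -0.11 and 0.11 m and x of chip4 in the frame of tray between 0.12 and 0.215 m and y of chip4 in the frame of tray between -0.11 and 0.11 m and x of chip5 in the frame of tray between 0.12 and 0.215 m and y of chip5 in the frame of tray between -0.11 and 0.11 m), for 0.2 s.
At the end, for the whole second after the job is handed in: Every tube stands in a bore of the rack, its foot within 12 mm of the bore floor and tilted less than 0.2 rad; every chip lies inside the trough, below the level of the plate; the scraper stands upright (within 0.15 rad) on the dock's floor, between its walls; all is released and at rest (all of step 1 and all of step 3 and x of scraper in the frame of dock between -0.02 and 0.02 m and y of scraper in the frame of dock between -0.016 and 0.016 m and z of scraper in the frame of dock below 0.012 m and angle between scraper's own z axis and vertical below 0.15 rad and linear speed of each of tube1, tube2, tube3, tube4, chip1, chip2, chip3, chip4, chip5, scraper below 0.02 m/s); the robot touches nothing.
It fails at once if the fingers touch a chip (contact force between the fingers and chip1 above 1 N or contact force between the fingers and chip2 above 1 N or contact force between the fingers and chip3 above 1 N or contact force between the fingers and chip4 above 1 N or contact force between the fingers and chip5 above 1 N).
It fails at once if a bystander is moved more than 30 mm (distance of any of jar, beaker, spray from where it was at the start of the episode above 0.03 m).
Of tube1, tube2, tube3, tube4 only 3 to 4 are there at a start; the rules pass over those that are not, and their reading is None.
Of chip1, chip2, chip3, chip4, chip5 only 4 to 5 are there at a start; the rules pass over those that are not, and their reading is None.
At some moment in a run one of chip1, chip2, chip3, chip4, chip5 may be knocked a few centimetres aside while the robot is not near it.
It also fails if it takes over 200 s, if anything falls off the work surface, if the arm or the gripper's body presses on something with over 40 N, if the wrist force passes 120 N, or if a joint passes its speed limit or range.

## Working session

There is one attempt and no reset: what is moved stays moved. The work goes in short steps, Python scripts to look and compute and a tool call to move; the robot and the scene stay as the last step left them, time stands still between calls to the robot, and variables do not carry over. Pictures are saved under pics/ and viewed, about 12 in all and at most 16, crops included, and the job is handed in when it is done.

Besides the shell and the picture viewer there is one more tool, called after "Call:" in YAML: its name, and indented under it one key for each argument. play_rows: Moves the arm, as the interface text tells. Its arguments: {"type":"object","properties":{"series":{"type":"string"},"squeeze":{"type":"number"}},"required":["series"]}

```bash
mkdir -p pics; ls
python3 - <<'E'
from bench import manip
import cv2,numpy as np
print(manip.state(), manip.pinch_z)
for n in("scene","side"):
    d=manip.get_image(n); cv2.imwrite(f"pics/{n}0.png",d["img"]); np.savez(f"{n}0.npz",**d)
    print(n,d["K"],d["cam_to_world"],(d["z_map"]>0).mean())
d=manip.get_image("wrist");print(d["K"],d["T_tool_cam"])
E
```

```text
pics
{'time': 0.0, 'joints': array([-1.16298042e+00,  3.20296978e-01,  1.56568505e+00, -2.92125888e-06,
        1.25739704e+00, -2.00077523e-02]), 'qd': array([ 0.00091189, -0.00019168,  0.00071174,  0.00141638,  0.00023924,
        0.00146038]), 'joint_efforts': array([-2.63066730e-03, -4.12460160e+01, -2.31977230e+01,  7.25586363e-02,
        4.59657738e-02, -1.59417891e-04]), 'position': array([ 0.23835578, -0.52270851,  0.21311504]), 'tcp_rot': array([[ 9.09870484e-01,  4.14891788e-01, -7.11048759e-04],
       [ 4.14892396e-01, -9.09869009e-01,  1.63879839e-03],
       [ 3.29627655e-05, -1.78610301e-03, -9.99998404e-01]]), 'ft_force': array([ 1.08286919, -0.31934589,  0.35690875]), 'ft_torque': array([-0.03438562,  0.00635776, -0.01111831]), 'width': 1.0003204681505733} 0.0188
scene [[374.98821031   0.         255.43310289]
 [  0.         374.98821031 196.23330775]
 [  0.           0.           1.        ]] [[-0.84716059  0.33167931 -0.41509971  1.00555871]
 [ 0.53131923  0.52243291 -0.66690608  0.67823646]
 [-0.0043372  -0.78552701 -0.61881217  0.7348703 ]
 [ 0.          0.          0.          1.        ]] 0.9960276285807291
side [[438.33252671   0.         257.73644057]
 [  0.         438.33252671 186.22969881]
 [  0.           0.           1.        ]] [[-0.969708   -0.16829155  0.17704333  0.32803716]
 [-0.24406786  0.63828636 -0.73008315  0.84460676]
 [ 0.00986248 -0.75117806 -0.66002595  0.86370628]
 [ 0.          0.          0.          1.        ]] 0.9959360758463541
[[297.31863964   0.         259.13106548]
 [  0.         297.31863964 188.97652948]
 [  0.           0.           1.        ]] [[-4.46894842e-04 -9.68304997e-01 -2.49770360e-01  6.98518139e-02]
 [ 9.99999876e-01 -3.77888480e-04 -3.24231759e-04 -1.25594446e-03]
 [ 2.19569891e-04 -2.49770474e-01  9.68305046e-01 -1.71783331e-01]
 [ 0.00000000e+00  0.00000000e+00  0.00000000e+00  1.00000000e+00]]
```

View pics/scene0.png

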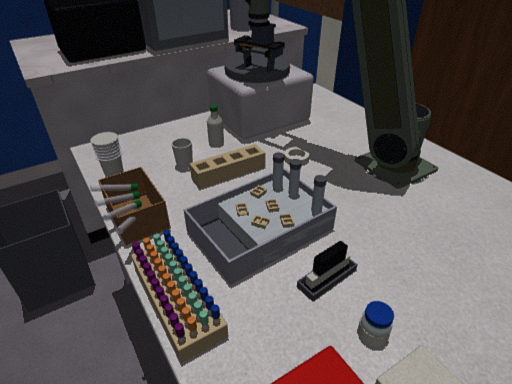

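View pics/side0.png

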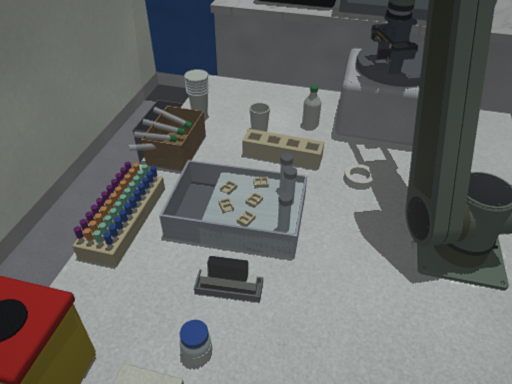

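The scene picture shows 3 tubes near the back rim (caps at about 278,158; 294,167; 320,181), 5 chips at about (242–287, 191–222), the rack at 229,165, and the dock with the scraper at 328,270. The jar is at 377,320, and the cup and bottle stand behind the rack. The side picture agrees. Next I'll measure from depth in a top-down map.

```bash
cat > h.py <<'E'
import numpy as np,cv2
def cloud(d):
    z=d["z_map"];v,u=np.indices(z.shape);K=d["K"]
    P=np.stack([(u-K[0,2])/K[0,0]*z,(v-K[1,2])/K[1,1]*z,z,np.ones_like(z)],-1)@d["cam_to_world"].T
    return P[...,:3],z>0
def rect(p): # min-area rect of xy points in mm: centre, size, angle of long side deg
    (c,s,a)=cv2.minAreaRect((p[:,:2]*1000).astype(np.float32))
    if s[0]<s[1]: s=s[::-1];a+=90
    return np.round(c,1),np.round(s,1),round((a+90)%180-90,1)
def box(P,m,z0,z1,x0=.2,x1=.85,y0=-.5,y1=.5):
    return m&(P[...,2]>z0)&(P[...,2]<z1)&(P[...,0]>x0)&(P[...,0]<x1)&(P[...,1]>y0)&(P[...,1]<y1)
E
python3 - <<'E'
from h import *
S=1000 # px per m
top=np.zeros((600,750,3),np.uint8);H=np.full((600,750),-1.)
for n in("scene","side"):
    d=np.load(n+"0.npz");P,m=cloud(d)
    hsv=cv2.cvtColor(d["img"],cv2.COLOR_BGR2HSV)
    q=box(P,m,-.02,.3,.15,.9,-.4,.4)
    p=P[q];c=d["img"][q];o=np.argsort(p[:,2]);p=p[o];c=c[o]
    for (x,y,z),k in zip(p,c):
        i=int((.9-x)*800);j=int((.4-y)*800)
        if 0<=i<600 and 0<=j<750 and z>H[i,j]-.003: 
            H[i,j]=z;cv2.rectangle(top,(j,i),(j+1,i+1),k.tolist(),-1)
    # top-level blobs
    for nm,z0,z1 in(("tubes",.155,.18),("z85-100",.086,.105),("rack/rim",.055,.066),("rimtop",.076,.09)):
        b=box(P,m,z0,z1,.2,.9,-.4,.4).astype(np.uint8)
        k,l,st,_=cv2.connectedComponentsWithStats(b)
        for i in range(1,k):
            if st[i,4]>25: 
                g=P[l==i];print(n,nm,st[i,4],rect(g),np.round(np.median(g,0),3))
cv2.imwrite("pics/top0.png",cv2.convertScaleAbs(top,alpha=1.5))
E
```

```text
scene tubes 94 (array([471.7, -54.7]), array([31.2, 28.9]), -38.9) [ 0.475 -0.051  0.168]
scene tubes 103 (array([451.3,  -2.4]), array([33.1, 30.9]), 60.3) [0.454 0.001 0.168]
scene tubes 123 (array([445. ,  94.6]), array([31.4, 31.1]), 2.4) [0.447 0.099 0.168]
scene z85-100 441 (array([ 847.9, -211.3]), array([220.9, 103.5]), -90.0) [ 0.837 -0.166  0.094]
scene z85-100 51 (array([477.2, -47.8]), array([26.8, 13.8]), -35.0) [ 0.481 -0.046  0.095]
scene z85-100 53 (array([454.2,   3. ]), array([29.6, 16.9]), -28.6) [0.46  0.007 0.096]
scene z85-100 58 (array([449.4, 100.5]), array([29.2, 14.3]), -39.0) [0.454 0.104 0.096]
scene z85-100 80 (array([837.3,   2.8]), array([42.7, 15.5]), 89.4) [0.838 0.003 0.093]
scene z85-100 275 (array([863. ,  55.5]), array([148.4,  16.4]), -89.8) [0.863 0.066 0.093]
scene z85-100 131 (array([889.3,  17.9]), array([67.8, 16.3]), 89.9) [0.889 0.02  0.094]
scene z85-100 382 (array([538.2, 257.9]), array([88.5, 27.2]), 5.9) [0.542 0.261 0.095]
scene z85-100 42 (array([837.1,  43.1]), array([15.8, 15.1]), -89.7) [0.838 0.045 0.093]
scene z85-100 42 (array(
[... 9494 characters left out ...]
.205 0.083]
side rimtop 45 (array([441.1, 104.5]), array([29.9, 14.6]), 19.7) [0.442 0.108 0.082]
side rimtop 31 (array([884.8, 229.8]), array([16.4,  8.7]), 50.3) [0.884 0.232 0.084]
side rimtop 33 (array([860.1, 229.7]), array([15.8,  8.7]), 37.7) [0.859 0.231 0.084]
side rimtop 30 (array([833.2, 230. ]), array([15.9,  6.7]), 36.7) [0.832 0.231 0.083]
side rimtop 29 (array([885.3, 255.7]), array([16.1,  8.5]), 42.9) [0.884 0.258 0.082]
side rimtop 28 (array([858. , 255.3]), array([16.4, 10.1]), 52.8) [0.857 0.256 0.082]
side rimtop 26 (array([832.8, 255.9]), array([15.3, 10. ]), 46.8) [0.832 0.257 0.083]
side rimtop 162 (array([535.2, 271.3]), array([89.5, 14.1]), 12.8) [0.534 0.272 0.082]
```

View pics/top0.png

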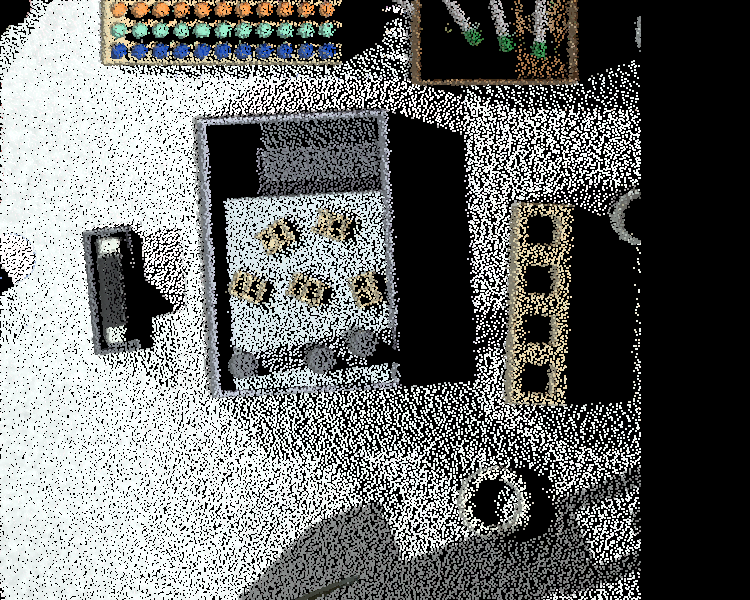

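Three tubes, five chips. Tubes (cap centres): (471,-53), (451,-2), (444,96) mm. Rack is about (520,-273) at yaw -2°, tray about (537,22) at yaw 3.1°, scraper grip about (538,259) at yaw 5.6°. Sizes and heights match the given ones, so I'll start moving by turning the jaws to world x.

Call:
play_rows:
  series: "0 0 -0.143 0 0 0 1;0 0 -0.143 0 0 0 1;0 0 -0.143 0 0 0 1;0 0 -0.143 0 0 0 1;0 0 -0.143 0 0 0 1;0 0 -0.143 0 0 0 1;0 0 -0.143 0 0 0 1;0 0 -0.143 0 0 0 1"
  squeeze: 15

```text
time: 0.95
position: [0.2385, -0.523, 0.2136]
tcp_rot: [[-0.007, 1.0, -0.0], [1.0, 0.007, 0.001], [0.001, -0.0, -1.0]]
ft_force: [0.5, 0.6, -1.0]
width: 1.003
```

```bash
cat >> h.py <<'E'
def to(x,y,z):
    from bench import manip
    s=manip.state();d=s["tcp_rot"].T@(np.array([x,y,z])-s["position"])*100
    R=s["tcp_rot"];print("tool shift cm",np.round(d,2),"tooly yaw deg",np.degrees(np.arctan2(R[1,1],R[0,1])).round(2),"pos",s["position"].round(4),"F",s["ft_force"].round(1),"w",round(s["width"],3),"t",round(s["time"],1))
E
python3 - <<'E'
from h import *
to(.471,-.0535,.22)
for n in("scene","side"):
    d=np.load(n+"0.npz");P,m=cloud(d)
    for z0,z1 in((.07,.1),(.12,.16)):
        b=box(P,m,z0,z1,.2,.8,-.6,-.32);print(n,z0,b.sum(),rect(P[b]) if b.sum()>5 else'')
E
```

```text
tool shift cm [46.79 23.58 -0.62] tooly yaw deg 0.39 pos [ 0.2385 -0.523   0.2136] F [ 0.5  0.6 -1. ] w 1.003 t 0.9
scene 0.07 753 (array([ 443.9, -491.1]), array([462.9, 193.3]), 8.3)
scene 0.12 656 (array([ 342.8, -457.3]), array([241.5, 163.9]), -44.1)
side 0.07 783 (array([ 435.2, -442. ]), array([464., 105.]), 7.9)
side 0.12 697 (array([ 340.1, -443.6]), array([278.7,  44.1]), -13.2)
```

Call:
play_rows:
  series: "0 0 0 4.3 2.2 -0.3 1;0 0 0 4.3 2.2 -0.3 1;0 0 0 4.3 2.2 0 1;0 0 0 4.3 2.2 0 1;0 0 0 4.3 2.2 0 1;0 0 0 4.3 2.2 0 1;0 0 0 4.3 2.2 0 1;0 0 0 4.3 2.2 0 1;0 0 0 4.3 2.2 0 1;0 0 0 4.3 2.2 0 1"

```text
time: 1.95
position: [0.4585, -0.091, 0.2199]
tcp_rot: [[-0.001, 1.0, 0.0], [1.0, 0.001, -0.0], [-0.0, 0.0, -1.0]]
ft_force: [1.3, -0.7, -0.4]
width: 1.001
```

Run:
```python
from h import *
to(.471,-.0535,.20)
```

```text
tool shift cm [3.75 1.25 1.99] tooly yaw deg 0.06 pos [ 0.4585 -0.091   0.2199] F [ 1.3 -0.7 -0.4] w 1.001 t 1.9
```

Call:
play_rows:
  series: "0 0 0 1.9 0.6 0 1;0 0 0 1.9 0.6 0 1;0 0 0 0 0 2 1;0 0 0 0 0 2 1;0 0 0 0 0 2 1;0 0 0 0 0 1.9 1;0 0 0 0 0 0 1;0 0 0 0 0 0 0;0 0 0 0 0 0 0;0 0 0 0 0 0 0"

```text
time: 2.95
position: [0.4708, -0.0551, 0.142]
tcp_rot: [[-0.001, 1.0, 0.002], [1.0, 0.001, -0.0], [-0.0, 0.002, -1.0]]
ft_force: [-0.9, 0.6, -0.5]
width: 0.768
```

Run:
```python
from h import *
to(.471,-.0535,.141)
```

```text
tool shift cm [0.16 0.02 0.1 ] tooly yaw deg 0.05 pos [ 0.4708 -0.0551  0.142 ] F [-0.9  0.6 -0.5] w 0.768 t 3.0
```

Call:
play_rows:
  series: "0 0 0 0 0 0 0;0 0 0 0 0 0 0;0 0 0 0 0 0 0;0 0 0 0 0 0 0;0 0 0 0 0 0 0;0 0 0 0 0 0 0;0 0 0 0 0 -1 0;0 0 0 0 0 -2 0;0 0 0 0 0 -2 0;0 0 0 0 0 -1 0"

```text
time: 3.95
position: [0.471, -0.0551, 0.2031]
tcp_rot: [[-0.001, 1.0, 0.003], [1.0, 0.001, -0.001], [-0.001, 0.003, -1.0]]
ft_force: [0.4, 0.2, -0.7]
width: 0.355
```

Run:
```python
from h import *
to(.551,-.2741,.20)
```

```text
tool shift cm [-21.91   7.97   0.35] tooly yaw deg 0.06 pos [ 0.471  -0.0551  0.2031] F [ 0.4  0.2 -0.7] w 0.355 t 4.0
```

Call:
play_rows:
  series: "0 0 0 -1.4 0.5 0 0;0 0 0 -3 1.1 0 0;0 0 0 -3 1.1 0 0;0 0 0 -3.5 1.3 0 0;0 0 0 -3.5 1.3 0 0;0 0 0 -3 1.1 0 0;0 0 0 -3 1.1 0 0;0 0 0 -1.5 0.5 0 0;0 0 0 0 0 2.5 0;0 0 0 0 0 0 0"

```text
time: 4.95
position: [0.5479, -0.2734, 0.1721]
tcp_rot: [[-0.0, 1.0, -0.007], [1.0, 0.0, 0.004], [0.004, -0.007, -1.0]]
ft_force: [-0.7, 0.8, -1.0]
width: 0.357
```

```bash
cat >> h.py <<'E'
def held(z0,z1,tag,x,y):
    from bench import manip
    for n in("scene","side"):
        d=manip.get_image(n);np.savez(f"{n}_{tag}.npz",**d);P,m=cloud(d)
        q=box(P,m,z0,z1,x-.03,x+.03,y-.03,y+.03)  # tube body, visible side: fit circle r=15
        p=P[q][:,:2]
        from scipy.optimize import least_squares as L
        f=L(lambda c:np.hypot(*(p-c).T)-.015,[x,y],loss='soft_l1',f_scale=.002).x
        # rack top: edge-fit of rectangle and hole
        t=box(P,m,.055,.065,.36,.68,-.33,-.22)
        print(n,"tube",len(p),f.round(4),"rack",rect(P[t]))
E
python3 - <<'E'
from h import *
to(.551,-.2741,.20)
held(.105,.145,"a",.551,-.274)
for n in("scene","side"):
    d=np.load(f"{n}_a.npz");cv2.imwrite(f"pics/{n}_a.png",cv2.resize(d["img"][100:230,130:380],None,fx=3,fy=3))
E
```

```text
tool shift cm [-0.06  0.29 -2.79] tooly yaw deg 0.01 pos [ 0.5479 -0.2734  0.1721] F [-0.7  0.8 -1. ] w 0.357 t 5.0
scene tube 97 [ 0.5481 -0.276 ] rack (array([ 519.9, -275.2]), array([252.2,  77.8]), -1.4)
side tube 110 [ 0.55   -0.2741] rack (array([ 520.5, -273.1]), array([250.3,  82.1]), -2.6)
```

View pics/scene_a.png

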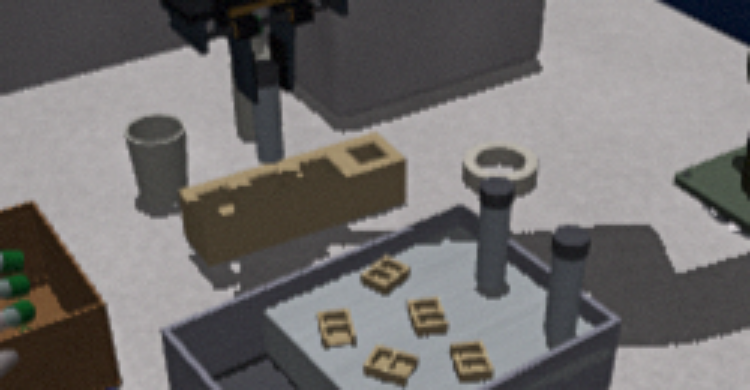

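The tube hangs over the rack, and the bores are visible. To fix the bore centres, I'll cast rays onto the rack's top plane in the first pictures.

```bash
cat > holes.py <<'E'
from h import *
for n in("scene","side"):
    d=np.load(n+"0.npz");P,m=cloud(d);c=d["cam_to_world"][:3,3]
    Q=c+(P-c)*((.060-c[2])/(P[...,2]-c[2]))[...,None]  # ray onto z=.06
    b=(box(Q,m,.0,.1,.39,.65,-.305,-.24)&(P[...,2]<.056)).astype(np.uint8)
    k,l,st,_=cv2.connectedComponentsWithStats(b,connectivity=4)
    for i in range(1,k):
        if st[i,4]>30: g=Q[l==i];print(n,st[i,4],rect(g),g.mean(0).round(4))
E
python3 holes.py
```

```text
scene 51 (array([ 430.3, -270.1]), array([37.2, 33.1]), 89.9) [ 0.4301 -0.2685  0.06  ]
scene 56 (array([ 493.2, -271.1]), array([34.9, 32.2]), 87.3) [ 0.4922 -0.271   0.06  ]
scene 57 (array([ 553. , -274.1]), array([34.1, 31. ]), 90.0) [ 0.553  -0.2731  0.06  ]
scene 63 (array([ 613.6, -276.2]), array([35.9, 34.8]), -88.0) [ 0.6147 -0.2748  0.06  ]
side 62 (array([ 612.4, -274.5]), array([36. , 32.6]), -4.1) [ 0.6115 -0.2734  0.06  ]
side 64 (array([ 549.5, -271.9]), array([34.9, 33. ]), 13.1) [ 0.5501 -0.2713  0.06  ]
side 69 (array([ 489.8, -269.6]), array([38.7, 32.9]), -9.0) [ 0.4895 -0.269   0.06  ]
side 71 (array([ 427. , -268.3]), array([35.5, 33.8]), -1.1) [ 0.4268 -0.2672  0.06  ]holes.py:4: RuntimeWarning: divide by zero encountered in divide
  Q=c+(P-c)*((.060-c[2])/(P[...,2]-c[2]))[...,None]  # ray onto z=.06
holes.py:4: RuntimeWarning: invalid value encountered in multiply
  Q=c+(P-c)*((.060-c[2])/(P[...,2]-c[2]))[...,None]  # ray onto z=.06
```

Run:
```python
from h import *
to(.551,-.2741,.17)
held(.105,.145,"a",.551,-.274)
```

```text
tool shift cm [-0.06  0.14  0.53] tooly yaw deg 0.07 pos [ 0.5496 -0.2735  0.1753] F [ 0.7 -0.4 -0.5] w 0.358 t 5.0
scene tube 98 [ 0.55   -0.2762] rack (array([ 520.5, -274.5]), array([251.1,  78.7]), -1.9)
side tube 112 [ 0.5516 -0.2743] rack (array([ 520.4, -273.9]), array([250.5,  80.5]), -1.6)
```

Call:
play_rows:
  series: "0 0 0 0.05 0.1 1 0;0 0 0 0 0 1 0;0 0 0 0 0 0.8 0;0 0 0 0 0 0.5 0;0 0 0 0 0 0.3 0;0 0 0 0 0 0.3 0;0 0 0 0 0 0 0;0 0 0 0 0 0 0"

```text
time: 5.95
position: [0.5515, -0.2735, 0.1371]
tcp_rot: [[-0.001, 1.0, 0.0], [1.0, 0.001, -0.0], [-0.0, 0.0, -1.0]]
ft_force: [-0.0, -0.1, 0.5]
width: 0.355
```

Run:
```python
from h import *
to(.551,-.273,.132)
```

```text
tool shift cm [ 0.05 -0.05  0.51] tooly yaw deg 0.05 pos [ 0.5515 -0.2735  0.1371] F [-0.  -0.1  0.5] w 0.355 t 6.0
```

Call:
play_rows:
  series: "0 0 0 0 0 0.5 0;0 0 0 0 0 0.5 0;0 0 0 0 0 0.7 0;0 0 0 0 0 0.7 0;0 0 0 0 0 0.7 0;0 0 0 0 0 0.7 0;0 0 0 0 0 0.4 0;0 0 0 0 0 0 0;0 0 0 0 0 0 0"

```text
time: 6.85
position: [0.5515, -0.2735, 0.095]
tcp_rot: [[-0.001, 1.0, 0.0], [1.0, 0.001, -0.0], [-0.0, 0.0, -1.0]]
ft_force: [0.1, -0.4, -1.0]
width: 0.358
```

Call:
play_rows:
  series: "0 0 0 0 0 0.4 0;0 0 0 0 0 0 0.5;0 0 0 0 0 0 0.5;0 0 0 0 0 0 0.5;0 0 0 0 0 0 0.5;0 0 0 0 0 -1 0.5;0 0 0 0 0 -2.5 0.5;0 0 0 0 0 -3.5 0.5;0 0 0 0 0 -3.5 1;0 0 0 0 0 -1 1"

```text
time: 7.85
position: [0.5532, -0.2744, 0.2112]
tcp_rot: [[-0.001, 1.0, 0.008], [1.0, 0.001, -0.004], [-0.004, 0.008, -1.0]]
ft_force: [0.7, -0.4, -0.8]
width: 0.642
```

Run:
```python
from h import *
to(.451,-.002,.20)
from bench import manip
for n in("scene","side"):
    d=manip.get_image(n);P,m=cloud(d)
    b=box(P,m,.07,.14,.51,.59,-.31,-.23);print(n,b.sum(),rect(P[b]),P[b][:,2].max())
```

```text
tool shift cm [ 27.25 -10.2    0.93] tooly yaw deg 0.06 pos [ 0.5532 -0.2744  0.2112] F [ 0.7 -0.4 -0.8] w 0.642 t 7.8
scene 151 (array([ 554.4, -274.1]), array([34.6, 32.3]), 20.6) 0.11969360602447598
side 167 (array([ 553.9, -271. ]), array([34.1, 30.1]), -54.4) 0.12215898854401996
```

Call:
play_rows:
  series: "0 0 0 1.5 -0.6 0 1;0 0 0 3 -1.1 0 1;0 0 0 3.3 -1.2 0 1;0 0 0 3.5 -1.3 0 1;0 0 0 3.5 -1.3 0 1;0 0 0 3.5 -1.3 0 1;0 0 0 3.4 -1.2 0 1;0 0 0 3 -1.1 0 1;0 0 0 1.5 -0.6 0 1;0 0 0 1 -0.4 0 1"

```text
time: 8.95
position: [0.4474, 0.0003, 0.2042]
tcp_rot: [[-0.003, 1.0, -0.004], [1.0, 0.003, 0.0], [0.0, -0.004, -1.0]]
ft_force: [0.5, -0.7, -0.1]
width: 0.996
```

Run:
```python
from h import *
to(.451,-.002,.142)
```

```text
tool shift cm [-0.23  0.38  6.22] tooly yaw deg 0.16 pos [4.474e-01 3.000e-04 2.042e-01] F [ 0.5 -0.7 -0.1] w 0.996 t 8.9
```

Call:
play_rows:
  series: "0 0 0 0 0 1.5 1;0 0 0 0 0 2 1;0 0 0 0 0 2 1;0 0 0 0 0 0.8 1;0 0 0 0 0 0 1;0 0 0 0 0 0 0;0 0 0 0 0 0 0;0 0 0 0 0 0 0;0 0 0 0 0 0 0;0 0 0 0 0 0 0"

```text
time: 9.95
position: [0.4502, -0.0015, 0.1433]
tcp_rot: [[-0.001, 1.0, 0.001], [1.0, 0.001, -0.0], [-0.0, 0.001, -1.0]]
ft_force: [0.1, -0.8, 0.1]
width: 0.594
```

Call:
play_rows:
  series: "0 0 0 0 0 0 0;0 0 0 0 0 0 0;0 0 0 0 0 0 0;0 0 0 0 0 0 0"

```text
time: 10.35
position: [0.45, -0.0015, 0.143]
tcp_rot: [[-0.001, 1.0, -0.0], [1.0, 0.001, -0.0], [-0.0, -0.0, -1.0]]
ft_force: [-0.4, 0.2, 0.3]
width: 0.36
```

Run:
```python
from h import *
to(.4895,-.2715,.203)
```

```text
tool shift cm [-27.     3.92  -6.  ] tooly yaw deg 0.06 pos [ 0.45   -0.0015  0.143 ] F [-0.4  0.2  0.3] w 0.36 t 10.3
```

Call:
play_rows:
  series: "0 0 0 0 0 -1 0;0 0 0 0 0 -2 0;0 0 0 0 0 -2 0;0 0 0 0 0 -1 0;0 0 0 0 0 0 0"

```text
time: 10.85
position: [0.451, -0.0015, 0.2045]
tcp_rot: [[-0.001, 1.0, 0.004], [1.0, 0.001, -0.0], [-0.0, 0.004, -1.0]]
ft_force: [0.2, 0.2, -1.0]
width: 0.355
```

Call:
play_rows:
  series: "0 0 0 -1.35 0.2 0 0;0 0 0 -3 0.4 0 0;0 0 0 -3.3 0.5 0 0;0 0 0 -3.5 0.6 0 0;0 0 0 -3.5 0.6 0 0;0 0 0 -3.5 0.6 0 0;0 0 0 -3.4 0.5 0 0;0 0 0 -3 0.4 0 0;0 0 0 -1.5 0.2 0 0;0 0 0 -0.8 0 0 0"

```text
time: 11.85
position: [0.4897, -0.2712, 0.2017]
tcp_rot: [[0.001, 1.0, -0.002], [1.0, -0.001, 0.001], [0.001, -0.002, -1.0]]
ft_force: [-0.7, 0.2, -2.3]
width: 0.355
```

Call:
play_rows:
  series: "0 0 0 0 0 1.5 0;0 0 0 0 0 2 0;0 0 0 0 0 1.5 0;0 0 0 0 0 0.5 0;0 0 0 0 0 0.5 0;0 0 0 0 0 0.5 0;0 0 0 0 0 0 0;0 0 0 0 0 0 0"

```text
time: 12.65
position: [0.4906, -0.27, 0.1384]
tcp_rot: [[-0.001, 1.0, 0.001], [1.0, 0.001, -0.0], [-0.0, 0.001, -1.0]]
ft_force: [0.1, 0.2, -1.4]
width: 0.355
```

Run:
```python
from h import *
to(.490,-.270,.137)
```

```text
tool shift cm [ 0.   -0.06  0.14] tooly yaw deg 0.06 pos [ 0.4906 -0.27    0.1384] F [ 0.1  0.2 -1.4] w 0.355 t 12.7
```

Call:
play_rows:
  series: "0 0 0 0 -0.05 0.5 0;0 0 0 0 0 0.5 0;0 0 0 0 0 0.5 0;0 0 0 0 0 0 0;0 0 0 0 0 0 0"

```text
time: 13.15
position: [0.4897, -0.2699, 0.1227]
tcp_rot: [[-0.001, 1.0, -0.0], [1.0, 0.001, 0.0], [0.0, -0.0, -1.0]]
ft_force: [-0.6, 0.2, -1.0]
width: 0.356
```

Call:
play_rows:
  series: "0 0 0 0 0 0.7 0;0 0 0 0 0 0.7 0;0 0 0 0 0 0.7 0;0 0 0 0 0 0.6 0;0 0 0 0 0 0.4 0;0 0 0 0 0 0 0;0 0 0 0 0 0 0.5;0 0 0 0 0 0 0.5;0 0 0 0 0 0 0.5;0 0 0 0 0 0 0.5"

```text
time: 14.15
position: [0.4899, -0.27, 0.0922]
tcp_rot: [[-0.001, 1.0, 0.001], [1.0, 0.001, -0.0], [-0.0, 0.001, -1.0]]
ft_force: [0.9, 0.4, 0.0]
width: 0.501
```

Call:
play_rows:
  series: "0 0 0 0 0 -1 0.5;0 0 0 0 0 -2.5 0.5;0 0 0 0 0 -3.5 0.5;0 0 0 0 0 -3.5 1;0 0 0 0 0 -1 1;0 0 0 0 0 0 1"

```text
time: 14.75
position: [0.4906, -0.2704, 0.2091]
tcp_rot: [[-0.001, 1.0, 0.004], [1.0, 0.001, -0.002], [-0.002, 0.004, -1.0]]
ft_force: [-0.5, 0.6, -1.0]
width: 0.726
```

Run:
```python
from h import *
to(.4438,.0956,.142)
from bench import manip
for n in("scene","side"):
    d=manip.get_image(n);P,m=cloud(d)
    b=box(P,m,.07,.14,.45,.52,-.31,-.23);print(n,b.sum(),rect(P[b]),P[b][:,2].max())
```

```text
tool shift cm [36.62 -4.67  6.61] tooly yaw deg 0.06 pos [ 0.4906 -0.2704  0.2091] F [-0.5  0.6 -1. ] w 0.726 t 14.8
scene 149 (array([ 492. , -269.3]), array([30.8, 30.4]), -37.1) 0.11890886736097828
side 166 (array([ 490., -269.]), array([33.2, 30.4]), -79.1) 0.12085237317240738
```

Call:
play_rows:
  series: "0 0 0 2 -0.3 0 1;0 0 0 4 -0.5 0 1;0 0 0 4.5 -0.6 0 1;0 0 0 4.5 -0.6 0 1;0 0 0 4.5 -0.6 0 1;0 0 0 4.5 -0.6 0 1;0 0 0 4.5 -0.5 0 1;0 0 0 4 -0.4 0 1;0 0 0 3 -0.4 0 1;0 0 0 1 -0.1 0 1"

```text
time: 15.85
position: [0.4412, 0.0977, 0.2056]
tcp_rot: [[-0.005, 1.0, -0.003], [1.0, 0.005, 0.0], [0.0, -0.003, -1.0]]
ft_force: [0.4, 0.4, -0.3]
width: 0.999
```

Call:
play_rows:
  series: "0 0 0 0 0 1.5 1;0 0 0 0 0 2 1;0 0 0 0 0 2 1;0 0 0 0 0 1 1;0 0 0 0 0 0 1;0 0 0 0 0 0 0;0 0 0 0 0 0 0;0 0 0 0 0 0 0;0 0 0 0 0 0 0;0 0 0 0 0 0 0"

```text
time: 16.85
position: [0.4436, 0.095, 0.1423]
tcp_rot: [[-0.001, 1.0, 0.001], [1.0, 0.001, 0.0], [0.0, 0.001, -1.0]]
ft_force: [-0.5, -0.1, 0.4]
width: 0.596
```

Call:
play_rows:
  series: "0 0 0 0 0 0 0;0 0 0 0 0 0 0;0 0 0 0 0 0 0;0 0 0 0 0 0 0"

```text
time: 17.25
position: [0.4434, 0.095, 0.1419]
tcp_rot: [[-0.001, 1.0, -0.0], [1.0, 0.001, -0.0], [-0.0, -0.0, -1.0]]
ft_force: [-0.4, -0.2, 0.6]
width: 0.357
```

Run:
```python
from h import *
to(.428,-.269,.203)
```

```text
tool shift cm [-36.4   -1.58  -6.1 ] tooly yaw deg 0.06 pos [0.4434 0.095  0.1419] F [-0.4 -0.2  0.6] w 0.357 t 17.2
```

Call:
play_rows:
  series: "0 0 0 0 0 -1 0;0 0 0 0 0 -2 0;0 0 0 0 0 -2 0;0 0 0 0 0 -1.2 0;0 0 0 0 0 0 0"

```text
time: 17.75
position: [0.4447, 0.0953, 0.2061]
tcp_rot: [[-0.001, 1.0, 0.005], [1.0, 0.001, 0.001], [0.001, 0.005, -1.0]]
ft_force: [-0.1, 0.6, -1.2]
width: 0.354
```

Call:
play_rows:
  series: "0 0 0 -1.85 -0.05 0 0;0 0 0 -4 -0.2 0 0;0 0 0 -4.5 -0.2 0 0;0 0 0 -4.5 -0.2 0 0;0 0 0 -4.5 -0.2 0 0;0 0 0 -4.5 -0.2 0 0;0 0 0 -4.5 -0.2 0 0;0 0 0 -4 -0.2 0 0;0 0 0 -3 -0.1 0 0;0 0 0 -1 0 0 0"

```text
time: 18.75
position: [0.4277, -0.271, 0.2032]
tcp_rot: [[0.002, 1.0, -0.001], [1.0, -0.002, -0.0], [-0.0, -0.001, -1.0]]
ft_force: [-0.2, 0.5, -1.0]
width: 0.356
```

Call:
play_rows:
  series: "0 0 0 0 0 1.5 0;0 0 0 0 0 2 0;0 0 0 0 0 1.5 0;0 0 0 0 0 0.5 0;0 0 0 0 0 0.5 0;0 0 0 0 0 0.5 0;0 0 0 0 0 0.3 0;0 0 0 0 0 0 0;0 0 0 0 0 0 0"

```text
time: 19.65
position: [0.4285, -0.2686, 0.1363]
tcp_rot: [[-0.001, 1.0, 0.001], [1.0, 0.001, -0.0], [-0.0, 0.001, -1.0]]
ft_force: [0.7, -0.9, -0.4]
width: 0.364
```

Run:
```python
from h import *
to(.428,-.2685,.092)
```

```text
tool shift cm [ 0.01 -0.05  4.43] tooly yaw deg 0.06 pos [ 0.4285 -0.2686  0.1363] F [ 0.7 -0.9 -0.4] w 0.364 t 19.6
```

Call:
play_rows:
  series: "0 0 0 0 0 0.5 0;0 0 0 0 0 0.5 0;0 0 0 0 0 0.5 0;0 0 0 0 0 0 0;0 0 0 0 0 0 0"

```text
time: 20.15
position: [0.4282, -0.2684, 0.1207]
tcp_rot: [[-0.001, 1.0, -0.0], [1.0, 0.001, 0.0], [0.0, -0.0, -1.0]]
ft_force: [0.6, 0.2, -0.6]
width: 0.356
```

Call:
play_rows:
  series: "0 0 0 0 0 0.7 0;0 0 0 0 0 0.7 0;0 0 0 0 0 0.7 0;0 0 0 0 0 0.5 0;0 0 0 0 0 0.3 0;0 0 0 0 0 0 0;0 0 0 0 0 0 0.5;0 0 0 0 0 0 0.5;0 0 0 0 0 0 0.5;0 0 0 0 0 0 0.5"

```text
time: 21.15
position: [0.4285, -0.2686, 0.0922]
tcp_rot: [[-0.001, 1.0, 0.001], [1.0, 0.001, -0.0], [-0.0, 0.001, -1.0]]
ft_force: [-0.0, 0.7, 0.0]
width: 0.498
```

Call:
play_rows:
  series: "0 0 0 0 0 -1 0.5;0 0 0 0 0 -2.5 0.5;0 0 0 0 0 -3.5 0.5;0 0 0 0 0 -3.5 1;0 0 0 0 0 -3 1;0 0 0 0 0 -1 1;0 0 0 0 0 0 1"

```text
time: 21.85
position: [0.4289, -0.2689, 0.2386]
tcp_rot: [[-0.001, 1.0, 0.003], [1.0, 0.001, -0.002], [-0.002, 0.003, -1.0]]
ft_force: [0.2, -0.0, -0.1]
width: 0.817
```

Run:
```python
from h import *
to(.538,.259,.25)
from bench import manip
for n in("scene","side"):
    d=manip.get_image(n);P,m=cloud(d);np.savez(n+"1.npz",**d)
    b=box(P,m,.07,.14,.39,.46,-.31,-.23);print(n,b.sum(),rect(P[b]),P[b][:,2].max())
    cv2.imwrite(f"pics/{n}1.png",cv2.resize(d["img"][90:330,120:370],None,fx=2.4,fy=2.4))
    g=box(P,m,.085,.1,.45,.62,.2,.32);print("grip",rect(P[g]),P[g].mean(0))
    k=box(P,m,.018,.026,.44,.64,.2,.32);print("dock",rect(P[k]))
    k=box(P,m,.035,.05,.44,.64,.2,.32);print("block",rect(P[k]))
```

```text
tool shift cm [52.78 10.97 -1.22] tooly yaw deg 0.06 pos [ 0.4289 -0.2689  0.2386] F [ 0.2 -0.  -0.1] w 0.817 t 21.9
scene 143 (array([ 430.9, -269.3]), array([31.9, 29.7]), 85.4) 0.12060180850469604
grip (array([538.7, 258.1]), array([90.8, 26.3]), 5.5) [0.54187929 0.26034348 0.09432156]
dock (array([537.7, 258.2]), array([156.8,  56.5]), 5.5)
block (array([538.9, 260. ]), array([130.1,  22.4]), 2.4)
side 174 (array([ 429.2, -265.6]), array([33.8, 30.7]), -51.5) 0.12039308549763494
grip (array([537.4, 260.6]), array([89.7, 28.4]), 6.5) [0.53651684 0.26332677 0.09517727]
dock (array([537. , 261.9]), array([155. ,  56.3]), 6.1)
block (array([537.6, 260.7]), array([129.6,  24.5]), 5.3)
```

View pics/scene1.png

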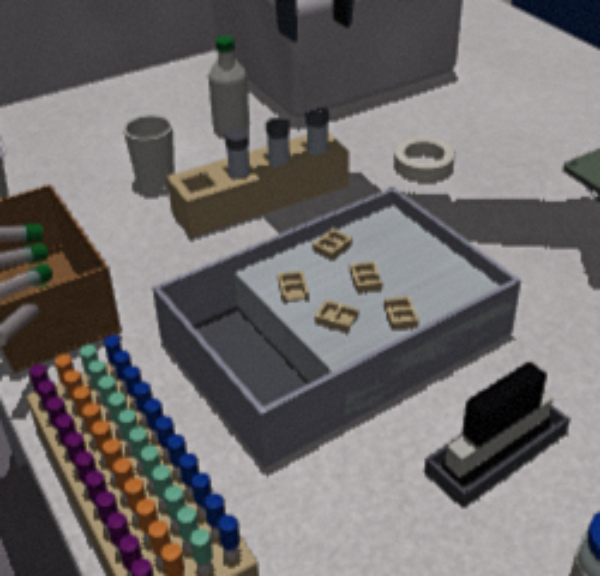

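All three tubes are seated (tops at about 0.12 m, and the picture shows them in three bores with the far bore empty), and the 5 chips are untouched. Next is the scraper.

Call:
play_rows:
  series: "0 0 0 2.5 0.5 -0.2 1;0 0 0 4.8 1 -0.2 1;0 0 0 4.8 1 -0.2 1;0 0 0 4.8 1 -0.2 1;0 0 0 4.8 1 0 1;0 0 0 4.8 1 0 1;0 0 0 4.8 1 0 1;0 0 0 4.8 1 0 0.6;0 0 0 4.8 1 0 0.6;0 0 0 4.8 1 0 0.6"

```text
time: 22.95
position: [0.522, 0.1904, 0.2427]
tcp_rot: [[-0.001, 1.0, -0.004], [1.0, 0.001, -0.002], [-0.002, -0.004, -1.0]]
ft_force: [-0.0, 0.4, 0.8]
width: 0.767
```

Call:
play_rows:
  series: "0 0 0 4.8 1 0 0.6;0 0 0 2.3 0.5 0 0.6;0 0 -0.139 0 0 0 0.6;0 0 -0.139 0 0 0 0.6;0 0 -0.139 0 0 0 0.6;0 0 -0.139 0 0 0 0.6;0 0 -0.139 0 0 0 0.6;0 0 -0.139 0 0 0 0.6;0 0 -0.139 0 0 0 0.6;0 0 -0.139 0 0 0 0.6"

```text
time: 23.95
position: [0.5369, 0.2592, 0.2424]
tcp_rot: [[-0.9, 0.437, -0.004], [0.437, 0.9, -0.002], [0.003, -0.004, -1.0]]
ft_force: [-0.4, 0.3, -0.1]
width: 0.598
```

Call:
play_rows:
  series: "0 0 -0.139 0 0 0 0.6;0 0 -0.139 0 0 0 0.6;0 0 -0.139 0 0 0 0.6;0 0 -0.139 0 0 0 0.6;0 0 0 0 0 0 0.6;0 0 0 0 0 0 0.6"

```text
time: 24.55
position: [0.5372, 0.2594, 0.2433]
tcp_rot: [[-0.995, -0.095, -0.003], [-0.095, 0.995, -0.001], [0.003, -0.001, -1.0]]
ft_force: [-0.1, -0.6, -0.3]
width: 0.6
```

Run:
```python
from h import *
to(.538,.2597,.056)
```

```text
tool shift cm [-0.13  0.05 18.73] tooly yaw deg 95.46 pos [0.5372 0.2594 0.2433] F [-0.1 -0.6 -0.3] w 0.6 t 24.6
```

Call:
play_rows:
  series: "0 0 0 -0.1 0 1.5 0.6;0 0 0 0 0 3 0.6;0 0 0 0 0 3 0.6;0 0 0 0 0 3 0.6;0 0 0 0 0 3 0.6;0 0 0 0 0 2.5 0.6;0 0 0 0 0 1.5 0.6;0 0 0 0 0 1.2 0.6;0 0 0 0 0 0 0.6;0 0 0 0 0 0 0.6"

```text
time: 25.55
position: [0.5391, 0.2598, 0.0582]
tcp_rot: [[-0.995, -0.097, 0.0], [-0.097, 0.995, 0.0], [-0.0, 0.0, -1.0]]
ft_force: [0.2, -0.3, 0.3]
width: 0.603
```

Call:
play_rows:
  series: "0 0 0 0 0 0 0;0 0 0 0 0 0 0;0 0 0 0 0 0 0;0 0 0 0 0 0 0;0 0 0 0 0 0 0;0 0 0 0 0 0 0;0 0 0 0 0 0 0;0 0 0 0 0 0 0"
  squeeze: 40

```text
time: 26.35
position: [0.539, 0.2597, 0.0584]
tcp_rot: [[-0.995, -0.098, 0.001], [-0.098, 0.995, 0.0], [-0.001, 0.0, -1.0]]
ft_force: [-2.1, -1.1, 5.2]
width: 0.282
```

Run:
```python
from h import *
to(.538,.2597,.056)
```

```text
tool shift cm [0.1  0.01 0.24] tooly yaw deg 95.63 pos [0.539  0.2597 0.0584] F [-2.1 -1.1  5.2] w 0.282 t 26.4
```

Call:
play_rows:
  series: "0 0 0 0 0 -1 0;0 0 0 0 0 -2 0;0 0 0 0 0 -3 0;0 0 0 0 0 -3 0;0 0 0 0 0 -3 0;0 0 0 0 0 -2 0;0 0 0.08 0 0 0 0;0 0 0.14 0 0 0 0;0 0 0.14 0 0 0 0;0 0 0.14 0 0 0 0"

```text
time: 27.35
position: [0.5383, 0.2596, 0.1977]
tcp_rot: [[-0.918, 0.396, -0.001], [0.396, 0.918, -0.0], [0.001, -0.001, -1.0]]
ft_force: [-0.7, 0.6, -1.5]
width: 0.284
```

Call:
play_rows:
  series: "0 0 0.14 0 0 0 0;0 0 0.14 0 0 0 0;0 0 0.14 0 0 0 0;0 0 0.14 0 0 0 0;0 0 0.14 0 0 0 0;0 0 0.14 0 0 0 0;0 0 0.14 0 0 0 0;0 0 0.135 0 0 0 0;0 0 0 0 0 0 0;0 0 0 0 0 0 0"

```text
time: 28.35
position: [0.5385, 0.2597, 0.1977]
tcp_rot: [[-0.057, 0.998, -0.001], [0.998, 0.057, -0.0], [-0.0, -0.001, -1.0]]
ft_force: [-0.9, -0.1, -1.0]
width: 0.283
```

Run:
```python
from h import *
to(.4442,-.0265,.20)
```

```text
tool shift cm [-28.03 -11.04  -0.21] tooly yaw deg 3.26 pos [0.5385 0.2597 0.1977] F [-0.9 -0.1 -1. ] w 0.283 t 28.4
```

Call:
play_rows:
  series: "0 0 0 -1.5 -0.6 0 0;0 0 0 -3 -1.2 0 0;0 0 0 -3.8 -1.5 0 0;0 0 0 -4 -1.6 0 0;0 0 0 -4 -1.6 0 0;0 0 0 -4 -1.6 0 0;0 0 0 -3.8 -1.5 0 0;0 0 0 -2.5 -0.9 0 0;0 0 0 -1.4 -0.5 0 0;0 0 0 0 0 3 0"

```text
time: 29.35
position: [0.4455, -0.0285, 0.171]
tcp_rot: [[-0.052, 0.999, 0.009], [0.999, 0.052, -0.002], [-0.002, 0.009, -1.0]]
ft_force: [1.2, -0.2, -1.0]
width: 0.284
```

Call:
play_rows:
  series: "0 0 0 0 0 1.5 0;0 0 0 0 0 0.7 0;0 0 0 0 0 0 0;0 0 0 0 0 0 0"

```text
time: 29.75
position: [0.4444, -0.026, 0.1466]
tcp_rot: [[-0.054, 0.999, 0.001], [0.999, 0.054, -0.0], [-0.0, 0.001, -1.0]]
ft_force: [0.1, 0.4, -1.8]
width: 0.283
```

Run:
```python
from h import *
to(.4442,-.0265,.113)
from bench import manip
for n in("scene","side"):
    d=manip.get_image(n);P,m=cloud(d);np.savez(n+"2.npz",**d)
    cv2.imwrite(f"pics/{n}2.png",cv2.resize(d["img"][130:290,160:350] if n=="scene" else d["img"][130:270,140:330],None,fx=3.6,fy=3.6))
```

```text
tool shift cm [-0.05 -0.02  3.36] tooly yaw deg 3.12 pos [ 0.4444 -0.026   0.1466] F [ 0.1  0.4 -1.8] w 0.283 t 29.8
```

View pics/scene2.png

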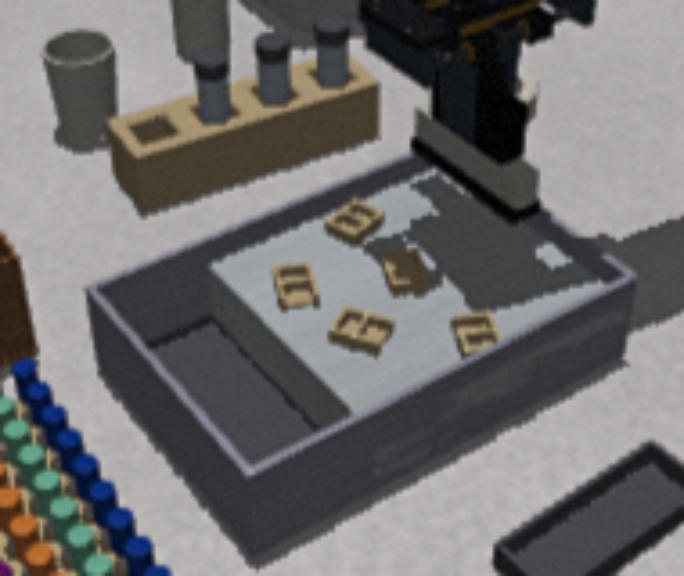

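Call:
play_rows:
  series: "0 0 0 0 0 1 0;0 0 0 0 0 1 0;0 0 0 0 0 0.6 0;0 0 0 0 0 0.3 0;0 0 0 0 0 0.2 0;0 0 0 0 0 0.1 0;0 0 0 0 0 0 0;0 0 0 0 0 0 0"

```text
time: 30.65
position: [0.4443, -0.0259, 0.1141]
tcp_rot: [[-0.054, 0.999, 0.001], [0.999, 0.054, -0.0], [-0.0, 0.001, -1.0]]
ft_force: [-0.8, -0.6, -2.3]
width: 0.285
```

Call:
play_rows:
  series: "0 0 0 0 0 0.1 0;0 0 0 0 0 0 0;0 0 0 0 0 0 0"

```text
time: 30.95
position: [0.4444, -0.0258, 0.1134]
tcp_rot: [[-0.054, 0.999, 0.001], [0.999, 0.054, -0.0], [-0.0, 0.001, -1.0]]
ft_force: [-0.5, -0.4, 2.1]
width: 0.287
```

Call:
play_rows:
  series: "0 0 0 0 0.6 0 0;0 0 0 0 1.2 0 0;0 0 0 0 1.4 0 0;0 0 0 0 1.4 0 0;0 0 0 0 1.4 0 0;0 0 0 0 1.4 0 0;0 0 0 0 1.4 0 0;0 0 0 0 1.4 0 0;0 0 0 0 1.4 0 0;0 0 0 0 1.4 0 0"

```text
time: 31.95
position: [0.5735, -0.0189, 0.1134]
tcp_rot: [[-0.054, 0.999, -0.002], [0.999, 0.054, -0.001], [-0.0, -0.002, -1.0]]
ft_force: [-4.8, 0.2, 7.2]
width: 0.284
```

Call:
play_rows:
  series: "0 0 0 0 1.4 0 0;0 0 0 0 1.4 0 0;0 0 0 0 1.4 0 0;0 0 0 0 1.4 0 0;0 0 0 0 1.4 0 0;0 0 0 0 1.2 0 0;0 0 0 0 0.5 0 0;0 0 0 0 0 0 0;0 0 0 0 0 0 0"

```text
time: 32.85
position: [0.6615, -0.0143, 0.1134]
tcp_rot: [[-0.054, 0.999, 0.002], [0.999, 0.054, -0.001], [-0.001, 0.002, -1.0]]
ft_force: [-0.8, -0.5, 3.5]
width: 0.284
```

```bash
cat >> h.py <<'E'
def shot(tag,crop=True):
    from bench import manip
    for n in("scene","side"):
        d=manip.get_image(n);np.savez(f"{n}{tag}.npz",**d)
        cv2.imwrite(f"pics/{n}{tag}.png",cv2.resize(d["img"][130:290,160:350] if n=="scene" else d["img"][130:270,140:330],None,fx=3.6,fy=3.6))
        P,m=cloud(d);hsv=cv2.cvtColor(d["img"],cv2.COLOR_BGR2HSV)
        c,s=np.cos(.0545),np.sin(.0545);X=P[...,0]-.5367;Y=P[...,1]-.0216
        T=np.stack([c*X+s*Y,-s*X+c*Y,P[...,2]],-1)
        b=m&(hsv[...,1]>70)&(hsv[...,0]>8)&(hsv[...,0]<30)&(abs(T[...,0]-.05)<.17)&(abs(T[...,1])<.112)&(T[...,2]<.085)
        b=cv2.morphologyEx(b.astype(np.uint8),cv2.MORPH_CLOSE,np.ones((3,3)))
        k,l,st,_=cv2.connectedComponentsWithStats(b)
        for i in range(1,k):
            if st[i,4]>15:print(n,"chip px",st[i,4],"tray mm",(np.median(T[l==i],0)*1000).round())
E
python3 - <<'E'
from h import *
to(.4442,-.0265,.113)
shot("3")
E
```

```text
tool shift cm [ -0.04 -21.76   0.  ] tooly yaw deg 3.11 pos [ 0.6615 -0.0143  0.1134] F [-0.8 -0.5  3.5] w 0.284 t 32.9
scene chip px 103 tray mm [ 3. 81. 69.]
scene chip px 150 tray mm [96. 39. 67.]
scene chip px 71 tray mm [173. -81.  17.]
scene chip px 239 tray mm [160. -11.  18.]
```

View pics/scene3.png

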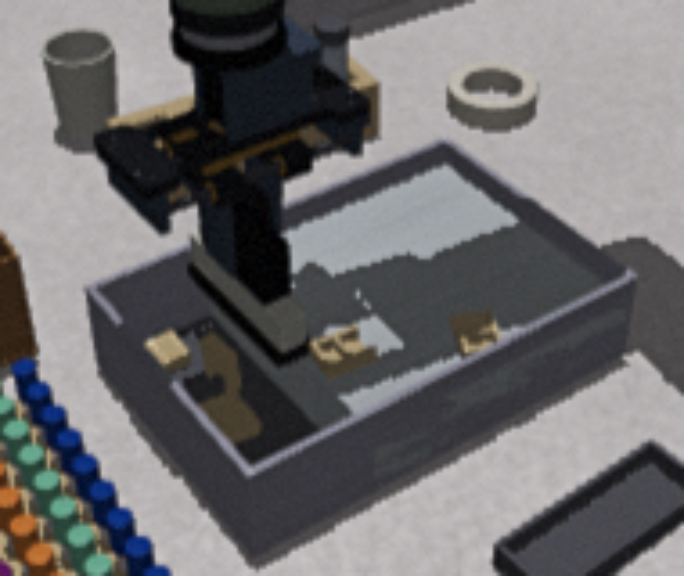

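Three chips are in the trough. Two remain on the plate, at about (340,350) and (475,330) in the crop (tray 96,39 and 3,81 mm). I'll lift, go back and wipe the left swath.

Call:
play_rows:
  series: "0 0 0 0 0 -1 0;0 0 0 0 0 -2 0;0 0 0 0 0 -2 0;0 0 0 1 -2 0 0;0 0 0 1.4 -4 0 0;0 0 0 1.4 -4 0 0;0 0 0 1.4 -4 0 0;0 0 0 1.4 -4 0 0;0 0 0 1.2 -2.5 0 0;0 0 0 0.6 -1.2 0 0"

```text
time: 33.95
position: [0.4366, 0.0586, 0.1629]
tcp_rot: [[-0.055, 0.999, -0.002], [0.999, 0.055, 0.0], [0.0, -0.002, -1.0]]
ft_force: [0.3, -0.4, -1.1]
width: 0.286
```

Call:
play_rows:
  series: "0 0 0 0 0 0 0;0 0 0 0 0 1.5 0;0 0 0 0 0 1.5 0;0 0 0 0 0 1 0;0 0 0 0 0 0.5 0;0 0 0 0 0 0.4 0;0 0 0 0 0 0 0;0 0 0 0 0 0 0"

```text
time: 34.75
position: [0.4399, 0.058, 0.1142]
tcp_rot: [[-0.054, 0.999, 0.001], [0.999, 0.054, -0.0], [-0.0, 0.001, -1.0]]
ft_force: [0.3, 0.1, -1.3]
width: 0.288
```

Run:
```python
from h import *
to(.4396,.0585,.1134)
```

```text
tool shift cm [ 0.05 -0.03  0.08] tooly yaw deg 3.1 pos [0.4399 0.058  0.1142] F [ 0.3  0.1 -1.3] w 0.288 t 34.8
```

Call:
play_rows:
  series: "0 0 0 0 0 0.1 0;0 0 0 0 0.6 0 0;0 0 0 0 1.2 0 0;0 0 0 0 1.4 0 0;0 0 0 0 1.4 0 0;0 0 0 0 1.4 0 0;0 0 0 0 1.4 0 0;0 0 0 0 1.4 0 0;0 0 0 0 1.4 0 0;0 0 0 0 1.4 0 0"

```text
time: 35.75
position: [0.5567, 0.0643, 0.1133]
tcp_rot: [[-0.054, 0.999, -0.0], [0.999, 0.054, -0.0], [-0.0, -0.0, -1.0]]
ft_force: [-4.0, 0.2, 6.7]
width: 0.282
```

Call:
play_rows:
  series: "0 0 0 0 1.4 0 0;0 0 0 0 1.4 0 0;0 0 0 0 1.4 0 0;0 0 0 0 1.4 0 0;0 0 0 0 1.4 0 0;0 0 0 0 1.4 0 0;0 0 0 0 1.2 0 0;0 0 0 0 0.6 0 0;0 0 0 0 0 0 0;0 0 0 0 0 0 0"

```text
time: 36.75
position: [0.6598, 0.0697, 0.1134]
tcp_rot: [[-0.054, 0.999, 0.004], [0.999, 0.054, -0.0], [-0.001, 0.004, -1.0]]
ft_force: [0.5, -0.4, 4.5]
width: 0.282
```

Call:
play_rows:
  series: "0 0 0 0 0 -1 0;0 0 0 0 0 -2 0;0 0 0 0 0 -3 0;0 0 0 0 -2 -3 0;0 0 0 0 -4 -1 0;0 0 0 0 -4 0 0;0 0 0 0 -3 0 0;0 0 0 0 0 0 0"

```text
time: 37.55
position: [0.5236, 0.0627, 0.2133]
tcp_rot: [[-0.054, 0.999, -0.003], [0.999, 0.054, 0.0], [0.0, -0.003, -1.0]]
ft_force: [1.4, -0.1, -1.5]
width: 0.285
```

Run:
```python
from h import *
to(.539,.2597,.205)
shot("4")
```

```text
tool shift cm [19.59  2.6   0.82] tooly yaw deg 3.11 pos [0.5236 0.0627 0.2133] F [ 1.4 -0.1 -1.5] w 0.285 t 37.5
scene chip px 72 tray mm [172. -80.  17.]
scene chip px 286 tray mm [163.  -3.  18.]
```

View pics/side4.png

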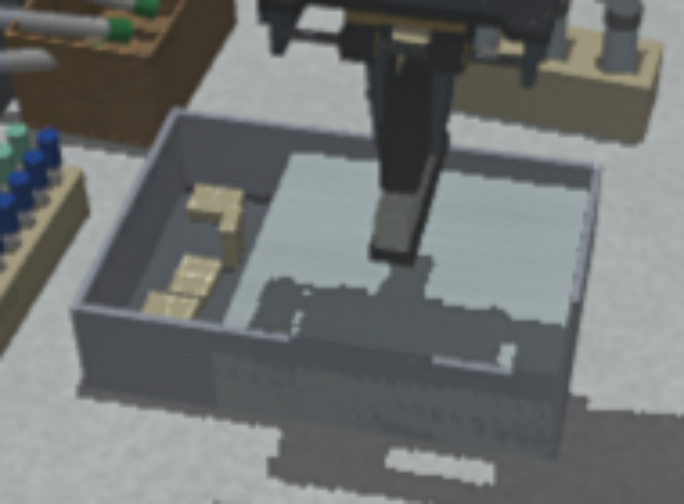

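Run:
```python
from h import *
for n in("scene","side"):
    d=np.load(n+"4.npz");P,m=cloud(d);c,s=np.cos(.0545),np.sin(.0545);X=P[...,0]-.5367;Y=P[...,1]-.0216
    T=np.stack([c*X+s*Y,-s*X+c*Y,P[...,2]],-1)
    for nm,x0,x1,z0,z1 in(("trough",.123,.213,.012,.058),("plate",-.115,.118,.066,.075)):
        b=(m&(T[...,0]>x0)&(T[...,0]<x1)&(abs(T[...,1])<.106)&(T[...,2]>z0)&(T[...,2]<z1)).astype(np.uint8)
        k,l,st,_=cv2.connectedComponentsWithStats(b,connectivity=4)
        for i in range(1,k):
            if st[i,4]>8:g=T[l==i]*1000;print(n,nm,st[i,4],np.median(g,0).round(),g.min(0).round(),g.max(0).round())
im=np.load("side4.npz")["img"][155:225,155:220];cv2.imwrite("pics/z4.png",cv2.convertScaleAbs(cv2.resize(im,None,fx=8,fy=8,interpolation=cv2.INTER_CUBIC),alpha=1.3))
```

```text
scene trough 77 [173. -82.  17.] [ 160. -101.   13.] [186. -69.  20.]
scene trough 336 [164.   3.  18.] [144. -51.  12.] [185.  59.  49.]
side trough 194 [162. -67.  20.] [ 144. -106.   12.] [200. -17.  49.]
side trough 219 [173.  23.  18.] [154. -16.  12.] [198.  53.  22.]
```

View pics/z4.png

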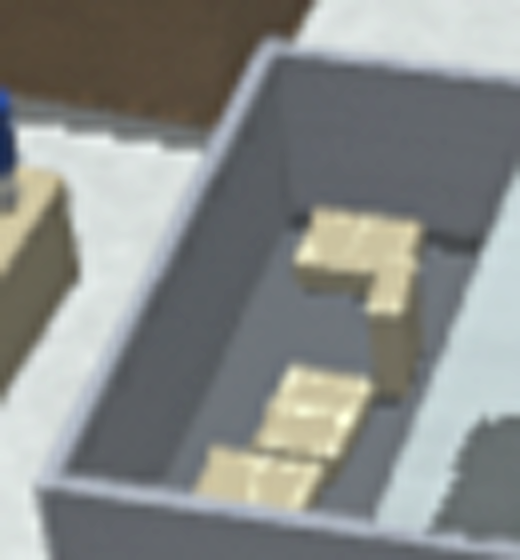

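The plate is clear in both views. Four chips show in the trough, at (360,240), (395,320), (315,410) and (255,475). The fifth is probably hidden behind the near wall, so I'll look with the wrist camera.

Run:
```python
from bench import manip
import cv2
d=manip.get_image("wrist");cv2.imwrite("pics/w4.png",cv2.convertScaleAbs(cv2.resize(d["img"],None,fx=1.4,fy=1.4),alpha=1.3))
```

```text
(no output)
```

View pics/w4.png

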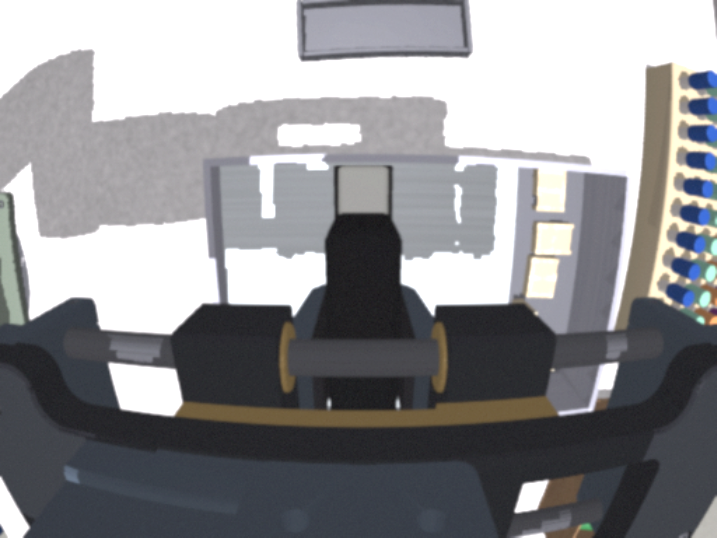

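The wrist view shows three flat chips in the trough at (551,190), (553,238) and (542,277), plus the edge of the standing one at (525,310). With the flat one seen from the side camera, that makes all five. Now I'll return the scraper.

Call:
play_rows:
  series: "0 0 0 1.5 0.2 0 0;0 0 0 3 0.4 0 0;0 0 0 4 0.5 0 0;0 0 0 4 0.5 0 0;0 0 0 4 0.5 0 0;0 0 0 2.1 0.4 0 0;0 0 0 1 0.1 0 0;0 0 -0.075 0 0 0 0;0 0 -0.14 0 0 0 0;0 0 -0.14 0 0 0 0"

```text
time: 38.7
position: [0.5431, 0.2602, 0.2124]
tcp_rot: [[-0.403, 0.915, -0.001], [0.915, 0.403, -0.001], [-0.0, -0.001, -1.0]]
ft_force: [0.6, -0.4, -1.7]
width: 0.285
```

Call:
play_rows:
  series: "0 0 -0.14 0 0 0 0;0 0 -0.14 0 0 0 0;0 0 -0.14 0 0 0 0;0 0 -0.14 0 0 0 0;0 0 -0.14 0 0 0 0;0 0 -0.14 0 0 0 0;0 0 -0.14 0 0 0 0;0 0 -0.14 0 0 0 0;0 0 -0.14 0 0 0 0;0 0 0 0 0 0 0"

```text
time: 39.7
position: [0.5431, 0.2598, 0.2126]
tcp_rot: [[-0.995, -0.097, -0.0], [-0.097, 0.995, -0.0], [0.0, -0.0, -1.0]]
ft_force: [-0.7, 0.2, -1.6]
width: 0.28
```

Call:
play_rows:
  series: "0 0 0 0 0 2 0;0 0 0 0 0 3 0;0 0 0 0 0 2 0;0 0 0 0 0 1 0;0 0 0 0 0 0 0;0 0 0 0 0 0 0"

```text
time: 40.3
position: [0.5435, 0.2602, 0.1337]
tcp_rot: [[-0.995, -0.097, 0.001], [-0.097, 0.995, 0.001], [-0.001, 0.0, -1.0]]
ft_force: [-0.6, -0.6, -0.2]
width: 0.284
```

Run:
```python
from h import *
to(.539,.2597,.0584)
```

```text
tool shift cm [ 0.46 -0.01  7.53] tooly yaw deg 95.56 pos [0.5435 0.2602 0.1337] F [-0.6 -0.6 -0.2] w 0.284 t 40.3
```

Call:
play_rows:
  series: "0 0 0 0.25 0 0.5 0;0 0 0 0.2 0 1.5 0;0 0 0 0 0 2 0;0 0 0 0 0 1.5 0;0 0 0 0 0 0.8 0;0 0 0 0 0 0.5 0;0 0 0 0 0 0.3 0;0 0 0 0 0 0 0;0 0 0 0 0 0 0"

```text
time: 41.2
position: [0.5387, 0.2597, 0.0626]
tcp_rot: [[-0.995, -0.098, 0.001], [-0.098, 0.995, 0.0], [-0.001, 0.0, -1.0]]
ft_force: [-0.1, -0.1, -0.6]
width: 0.282
```

Next I'll set it down (4 mm), open partly, rise and back off.

Call:
play_rows:
  series: "0 0 0 0 0 0.2 0;0 0 0 0 0 0.2 0;0 0 0 0 0 0 0;0 0 0 0 0 0 0.6;0 0 0 0 0 0 0.6;0 0 0 0 0 0 0.6;0 0 0 0 0 0 0.6;0 0 0 0 0 0 0.6;0 0 0 0 0 0 0.6"

```text
time: 42.1
position: [0.5383, 0.2595, 0.0579]
tcp_rot: [[-0.995, -0.098, 0.0], [-0.098, 0.995, -0.0], [-0.0, -0.0, -1.0]]
ft_force: [0.1, 1.0, -0.8]
width: 0.598
```

Call:
play_rows:
  series: "0 0 0 0 0 -1 0.6;0 0 0 0 0 -2 0.6;0 0 0 0 0 -3 0.6;0 0 0 0 0 -4 0.6;0 0 0 0 0 -4 0.6;0 0 0 0 0 -3 0.6;0 0 0 0 0 -2 0.6;0 0 0 0 0 -1 0.6;0 0 0 0 0 0 0.6;0 0 0 0 0 0 0.6"

```text
time: 43.1
position: [0.5378, 0.2593, 0.257]
tcp_rot: [[-0.995, -0.098, -0.002], [-0.098, 0.995, -0.001], [0.002, -0.001, -1.0]]
ft_force: [0.5, -0.4, 0.2]
width: 0.601
```

Run:
```python
from h import *
to(.539,.2597,.25)
shot("5")
for n in("scene","side"):
    d=np.load(n+"5.npz");P,m=cloud(d)
    for nm,z0,z1 in(("grip",.085,.105),("dock",.018,.026)):
        g=box(P,m,z0,z1,.44,.64,.2,.32);print(nm,rect(P[g]),P[g][:,2].max())
    for x in(.428,.49,.551):
        b=box(P,m,.07,.14,x-.03,x+.03,-.31,-.23);print(n,"tube",b.sum(),rect(P[b]),P[b][:,2].max())
    cv2.imwrite(f"pics/f_{n}.png",cv2.resize(d["img"][90:360],None,fx=1.5,fy=1.5))
```

```text
tool shift cm [-0.13  0.03  0.7 ] tooly yaw deg 95.63 pos [0.5378 0.2593 0.257 ] F [ 0.5 -0.4  0.2] w 0.601 t 43.1
scene chip px 64 tray mm [172. -79.  16.]
scene chip px 281 tray mm [163.  -3.  18.]
grip (array([537.3, 259.2]), array([90.5, 26.5]), 6.3) 0.09838827021481122
dock (array([538.5, 258.7]), array([156.1,  56.5]), 5.0) 0.025882711285888038
scene tube 142 (array([ 430.4, -268.5]), array([34.3, 29.9]), -76.1) 0.1186876670211171
scene tube 150 (array([ 492.3, -269.4]), array([35. , 30.9]), 58.5) 0.1199674319897005
scene tube 148 (array([ 552.9, -272.7]), array([31.8, 28.9]), 43.4) 0.11967248744582437
grip (array([536.7, 261.7]), array([89.5, 27.8]), 5.4) 0.1009609176007592
dock (array([537.2, 261.3]), array([154.9,  57.6]), 5.5) 0.025838059009793968
side tube 175 (array([ 428.2, -263.9]), array([30.9, 30.5]), 36.7) 0.1208493798941851
side tube 170 (array([ 490.6, -269. ]), array([33.3, 29.4]), 89.0) 0.12207561384680199
side tube 165 (array([ 552. , -270.6]), array([30.9, 29.7]), -58.8) 0.12157332032052359
```

View pics/f_side.png

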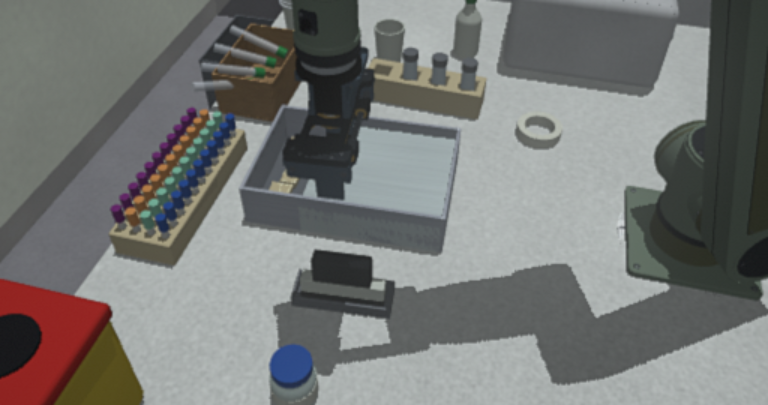

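The scraper stands in its dock with its top at about 0.098 m and its centre within 2 mm of the dock's. Tubes and chips are unchanged, and the gripper is clear of everything. Handing in.

```bash
python3 -c "
from bench import manip
print(manip.job_done())"
```

```text
the job is handed in; nothing more can be done
None
```

The job is handed in at about 43 s of the 200 s limit; the interface gives no verdict.

- **Tubes:** three were present, and all three stand in rack bores. Their tops measure about 0.119–0.122 m, which matches fully seated.
- **Chips:** five were present and were wiped into the trough in two passes. The plate is clear in both fixed views. Four chips show in the side view. The fifth is hidden there by the near wall but shows in the wrist view, so the count of five comes from combining views.
- **Chip on edge:** one chip stands on edge in the trough, with its top at about 49 mm, below the 60 mm plate level.
- **Scraper:** it stands upright in the dock, centred within about 2 mm.
- **Rest of the scene:** the arm is clear above everything. The jar, cup and bottle look untouched in the pictures, but I did not measure them again.

The two fixed cameras disagreed by 2–3 mm in places. I averaged them to aim at the bores, and all three tubes went down with no notable force.

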